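# Fit the moulded spacer into the casting bay and hold the tile flush

## Robot

A 7-joint arm with a two-finger parallel gripper is mounted at the origin on the work surface. World frame = base frame: x ahead of the robot, y to its left, z up, the work surface at z = 0. Lengths are in m, angles in rad, forces in N, time in s.
With the tool pointing down it reaches from about 0.425 to 0.95 m from the base axis. Payload 4.7 kg.
Tool frame: the origin (TCP) lies midway between the tips of the shut fingers; the grasp point (between the pads) lies 19 mm behind it; z points along the fingers, y is the line along which they close (so a half turn about z gives the same grasp; the last joint's range is limited). The gripper opens to 85 mm and grips with 20 to 120 N. Pads are 22 mm wide; open, the fingers measure 114 mm over their backs; the gripper's body (76 mm by 85 mm) begins 54 mm behind the grasp point. The pads swing forward as they close: fully open they stand 13 mm farther back than shut.
Start: joints at [1.228, 0.469, -0.049, 1.532, 0.024, 1.141, -0.082], TCP at [0.208, -0.642, 0.231] pointing down, gripper open.
Joint ranges: [-2.59, 2.59], [-0.33, 1.99], [-1.39, 1.29], [0.1, 2.45], [-1.04, 4.18], [0.21, 1.99], [-2.66, 2.66]. Speed limits (rad/s): [2.57, 2.57, 3.14, 3.14, 3.14, 3.14, 3.14].

## Interface

Orientations are given as a rotation vector (axis times angle).
In Python, from workcell import ctrl gives the robot as it stands.
- The arm moves only by the tool send_rows, never from a script. Its arguments are lists of equal length, an entry for each row: "turn": the turn, a rotation vector about the tool's x, y, z in degrees, a list of three; "offset": the shift along the tool's x, y, z in cm, a list of three; "grip": the finger opening in cm, from 0 to 8.54. In form: {"turn": [[wx, wy, wz], ...], "offset": [[tx, ty, tz], ...], "grip": [grip, ...]}. A call has 1 to 10 rows; each row shifts and turns the commanded pose from where the row before left it, along the tool's axes as they then stand; what a row does not reach is not made up. A row lasts 1/12 s, in which the tool goes at most 41.7 mm and 7.16 degrees, less where a joint would pass 70% of its speed; a pose out of reach is approached as far as the arm can. A call with a gripper value outside its range is refused whole. The fingers move at their own pace and stop on an object; "squeeze" is the grip in N (left out, the last holds). Time passes only in rows, so rows that do not move let the fingers close. It gives the time, the measured TCP pose, the force, the opening and the grip force at its end, in the units of the state.
- ctrl.get_obs(): the state, without advancing time (a new reading comes with each control period).
- ctrl.grab_frame(name): name is "side" or "top" or "wrist"; returns a dict with "pixels" (480x640x3 uint8, red, green, blue), "intrinsics" (3x3 intrinsics, pixels), "world_from_camera" (4x4, takes a point from camera to world coordinates); the wrist camera has in their place "mount" (4x4, takes a point from camera to tool coordinates, whose origin is the TCP and whose axes are the flange's). Camera axes: x right, y up, looking along -z (the intrinsics and any distortion apply to the point x, -y, -z); pixel columns grow to the right and rows downward; lengths in m; the calibration is good to about 2 mm. The wrist camera is an equidistant fisheye: a pixel r from the principal point sees the ray r / f radians off the axis. A picture is of the moment at which its call begins: read the wrist's pose just before it. There is no depth.
- ctrl.close_job(): hands the job in; it is judged then, once.
The state is a dict: "time": time; "joints": joint angles; "qvel": joint speeds; "effort": joint torques, N m; "ee_pos": TCP position; "tcp_rot": TCP orientation; "force": force on the tool from outside, world axes, zero at the start; "wrist_torque": the same for the moment, N m; "grip_width": finger opening in m; "grip_force": force on a finger pad.
Only numpy, scipy, OpenCV 4.12 (cv2) and the standard library are available. Lean on these libraries where they do the work, as an engineer would, in place of code of your own. Each camera call takes 0.05 s, during which the arm holds its last target. There are 200 camera calls.

## Task

Lift the yellow spacer out of the open mould and lower it, upright and without dropping it, into the gap of the one casting bay whose gap is wide enough, until it stands on the base plate square and about midway along the tile, and let go of it. Then use that bay's black push plate to press the white tile flush against the spacer, so that the spacer is firmly clamped against the wall, and finish while still holding it pressed like that. Leave the other bay's tile and the things standing around alone.

Things in the scene. Friction and masses are not known exactly. Their poses are not given: they have to be found in the camera images.
- spacer_center (a point): Centre (half-way up) of the yellow plastic spacer, an upright slab 12 mm thick (x) x 40 mm wide (y) x 90 mm tall (z), about 60 g; z up. It starts standing in the mould cavity with its foot 6 mm above the bench, so its upper 60 mm stand free above the mould. In a bay it stands with its thickness across the gap and its foot on the base plate, leaving its upper 45 mm standing above wall and tile.
- spacer: The same spacer; origin at the middle of its foot, axes as above.
- mould: Open dark steel mould, fixed: block 90 mm (x) x 80 mm (y) x 36 mm high, origin under its centre on the bench. Central cavity 30 mm deep, 15 mm (x) x 43 mm (y), open on top, in which the spacer stands loosely. Four brass guide pins, 8 mm thick, stand 8 mm above the block at x = +-35, y = +-30 mm.
- bay_a: Fixed casting bay A. Origin on the bench under it; z up, x = the way its tile is pushed, towards the wall (within 0.35 rad of the robot's straight ahead). Blue base plate x -80..70, y -50..50 mm, top at z 12. Green wall: face towards the tile at x = +40 mm, y -40..40, 12 mm thick, top at z 57. The gap is the slot between wall face and white tile, with the base plate as floor.
- tile_a: Sliding carriage of bay A; axes as the bay. Origin: middle of the foot of the white tile's face that looks to the wall, on the base plate's top; so gap = 40 mm minus the origin's x in the bay's frame. One bay's gap starts at 15 to 18 mm, the other's at 6 to 8 mm. Tile 70 mm wide (y), 8 mm thick, top 45 mm above the origin. A 24 mm wide strip, up to 6 mm above the origin, joins it to the push plate.
- plate_a (a point): Centre of bay A's black push plate, upright, part of the carriage, 63 mm behind the tile face: 10 mm thick (x), 50 wide (y), from 13 to 65 mm above the bench; 50 mm clear between it and the tile. The carriage slides along the bay's x only, has a weak return spring (0.3 N/mm, 1 N friction), can be pushed on 2 mm or more (narrow bay) or 7 mm or more (wide bay), hardly back.
- bay_b: Fixed casting bay B. Origin on the bench under it; z up, x = the way its tile is pushed, towards the wall (within 0.35 rad of the robot's straight ahead). Blue base plate x -80..70, y -50..50 mm, top at z 12. Green wall: face towards the tile at x = +40 mm, y -40..40, 12 mm thick, top at z 57. The gap is the slot between wall face and white tile, with the base plate as floor.
- tile_b: Sliding carriage of bay B; axes as the bay. Origin: middle of the foot of the white tile's face that looks to the wall, on the base plate's top; so gap = 40 mm minus the origin's x in the bay's frame. One bay's gap starts at 15 to 18 mm, the other's at 6 to 8 mm. Tile 70 mm wide (y), 8 mm thick, top 45 mm above the origin. A 24 mm wide strip, up to 6 mm above the origin, joins it to the push plate.
- plate_b (a point): Centre of bay B's black push plate, upright, part of the carriage, 63 mm behind the tile face: 10 mm thick (x), 50 wide (y), from 13 to 65 mm above the bench; 50 mm clear between it and the tile. The carriage slides along the bay's x only, has a weak return spring (0.3 N/mm, 1 N friction), can be pushed on 2 mm or more (narrow bay) or 7 mm or more (wide bay), hardly back.
- mould_cover: Bystander: the mould's loose dark steel cover, 80 x 90 x 22 mm, origin under its centre.
- beaker: Bystander: empty beaker, 70 mm across, 85 mm tall, origin under its centre.
- wash_bottle: Bystander: white bottle with red cap, 60 mm across, 160 mm tall, origin under its centre.
- parts_tray: Bystander: empty red tray, 140 x 100 x 35 mm, origin under its centre.
There are look-alikes about, which are no part of the job. Leave any red look-alike of the bay_a alone.

How it is judged:
On the way, in this order (a step that is already met when the one before it is completed fails the run):
1. the spacer is lifted clear out of the mould cavity (z of spacer_center in the frame of mould above 0.085 m), for 0.1 s.
2. the spacer stands in the wide gap, on the base plate, and is let go (y of spacer_center in the frame of bay_a between -0.014 and 0.014 m and z of spacer_center in the frame of bay_a between 0.054 and 0.06 m and x of spacer_center in the frame of bay_a between 0.026 and 0.037 m and angle between spacer_center's own z axis and vertical below 0.3 rad and contact force between the fingers and spacer below 0.1 N and linear speed of spacer below 0.05 m/s), for 0.2 s.
At the end, for the whole second after the job is handed in: Spacer in the wide gap: on the base (3 mm), upright (0.05 rad), square (0.06 rad), against the wall (2 mm), within 14 mm of the middle; gap 12 +-1.7 mm; fingers hold the carriage (2 N), tile presses spacer (3 N), spacer not touched; other tile moved under 3 mm, bystanders under 20 mm (x of spacer_center in the frame of bay_a between 0.032 and 0.036 m and y of spacer_center in the frame of bay_a between -0.014 and 0.014 m and z of spacer_center in the frame of bay_a between 0.054 and 0.06 m and angle between spacer_center's own z axis and vertical below 0.05 rad and angle between the y axis of spacer_center and the y axis of bay_a, either way round below 0.06 rad and x of tile_a in the frame of bay_a between 0.0262 and 0.0296 m and contact force between tile_a and spacer above 3 N and contact force between the fingers and tile_a above 2 N and contact force between the fingers and spacer below 0.5 N and linear speed of spacer below 0.02 m/s and distance of tile_b from where it was at the start of the episode below 0.003 m and distance of each of mould_cover, beaker, wash_bottle, parts_tray from where it was at the start of the episode below 0.02 m); the arm keeps its last pose, push and grip.
It fails at once if the other bay's tile is disturbed (moved over 4 mm) (distance of tile_b from where it was at the start of the episode above 0.004 m).
It fails at once if the spacer is dropped (falls out of the fingers faster than 0.6 m/s) (contact force between the fingers and spacer below 0.05 N and linear speed of spacer above 0.6 m/s).
It fails at once if the spacer is tipped over (angle between spacer_center's own z axis and vertical above 1 rad).
It fails at once if a bystander is disturbed (moved over 25 mm) (distance of any of mould_cover, beaker, wash_bottle, parts_tray from where it was at the start of the episode above 0.025 m).
It also fails if it takes over 54 s, if anything falls off the work surface, if the arm or the gripper's body presses on something with over 40 N, if the wrist force passes 120 N, or if a joint passes its speed limit or range.

## Working session

There is one attempt and no reset: what is moved stays moved. The work goes in short steps, Python scripts to look and compute and a tool call to move; the robot and the scene stay as the last step left them, time stands still between calls to the robot, and variables do not carry over. Pictures are saved under pics/ and viewed, at most 10 in all, crops included, and the job is handed in when it is done.

Besides the shell and the picture viewer there is one more tool, called as name(argument=value, ...), one argument or row to a line, values as JSON. send_rows: Moves the arm, as the interface text tells. Its arguments: {"type":"object","properties":{"turn":{"type":"array"},"offset":{"type":"array"},"grip":{"type":"array"},"squeeze":{"type":"number"}},"required":["turn","offset","grip"]}

```bash
mkdir -p pics; ls; python3 - <<'E'
from workcell import ctrl
import cv2,numpy as np,pickle
print(ctrl.get_obs())
d={}
for n in("side","top"):
    f=ctrl.grab_frame(n);d[n]=f
    cv2.imwrite(f"pics/{n}0.png",f["pixels"][:,:,::-1]);print(n,f["intrinsics"],f["world_from_camera"],[k for k in f])
pickle.dump(d,open("f0.pkl","wb"))
E
```

```text
pics
{'time': 0.0, 'joints': array([ 1.22806941,  0.46944815, -0.04861534,  1.53368029,  0.02412963,
        1.14100003, -0.08231495]), 'qvel': array([-8.50028656e-04, -7.97521139e-05,  1.30094863e-03, -1.50983218e-03,
        4.26670316e-04, -5.43772096e-04,  5.90925480e-04]), 'effort': array([-4.70498380e-04, -5.10308039e+01, -4.64469334e-02, -2.37711149e+01,
        1.08362999e-02,  7.57333328e-03,  1.45690342e-05]), 'ee_pos': array([ 0.20820878, -0.64147743,  0.23026275]), 'tcp_rot': array([-3.10109886e+00, -4.90712209e-01,  6.15732700e-04]), 'force': array([ 0.44248713,  0.12915458, -0.37886687]), 'wrist_torque': array([-0.02153801, -0.04547807, -0.01178056]), 'grip_force': 0.0, 'grip_width': 0.08503315816920445}
side [[494.25793335   0.         326.8516181 ]
 [  0.         494.25793335 231.98096714]
 [  0.           0.           1.        ]] [[-0.76375105  0.43843842 -0.47376797 -0.02173524]
 [-0.64522288 -0.49659404  0.58058746  0.69895317]
 [ 0.01928149  0.74911021  0.66216472  0.83889546]
 [ 0.          0.          0.          1.        ]] ['pixels', 'intrinsics', 'world_from_camera']
top [[621.55836252   0.         325.07775286]
 [  0.         621.55836252 234.30676638]
 [  0.           0.           1.        ]] [[-0.0450246   0.97382707 -0.22278604  0.2131647 ]
 [-0.99898005 -0.04465194  0.00671232 -0.00725143]
 [-0.00341119  0.22286103  0.97484426  1.49803512]
 [ 0.          0.          0.          1.        ]] ['pixels', 'intrinsics', 'world_from_camera']
```

View pics/top0.png

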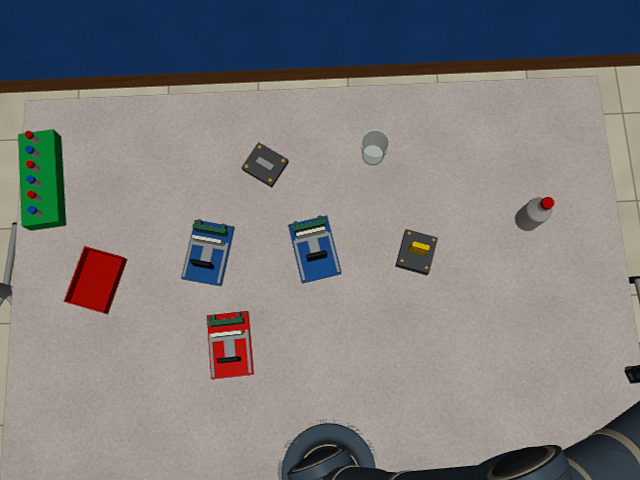

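View pics/side0.png

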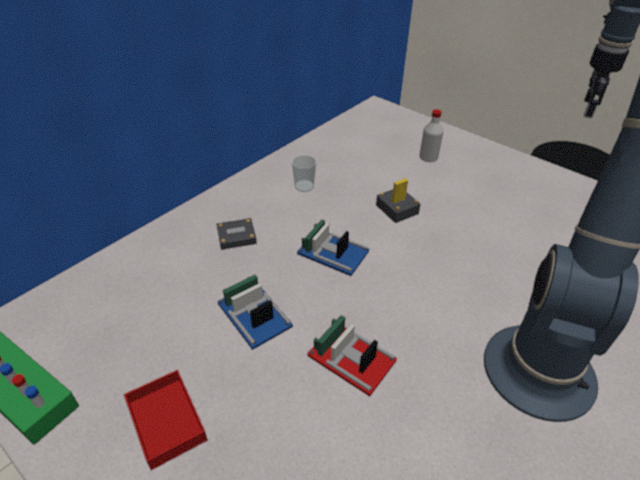

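The top view shows two blue bays at about (208,252) and (315,249), a red look-alike at (230,345), and the mould with the yellow spacer at (418,250). The side view shows the same. Next I'll measure the colours on the planes at their heights.

```bash
cat > h.py <<'E'
import numpy as np,cv2
from scipy.spatial.transform import Rotation as R
def pts2plane(f,uv,z):
    K=f["intrinsics"];T=f["world_from_camera"];uv=np.asarray(uv,float).reshape(-1,2)
    d=np.c_[(uv[:,0]-K[0,2])/K[0,0],-(uv[:,1]-K[1,2])/K[1,1],-np.ones(len(uv))]@T[:3,:3].T
    return T[:3,3]+d*((z-T[2,3])/d[:,2])[:,None]
def wristray(f,uv,T):  # T world from tool
    K=f["intrinsics"];M=T@f["mount"];uv=np.asarray(uv,float).reshape(-1,2)
    q=np.c_[(uv[:,0]-K[0,2])/K[0,0],-(uv[:,1]-K[1,2])/K[1,1]];r=np.linalg.norm(q,axis=1)+1e-12
    d=np.c_[q*(np.sin(r)/r)[:,None],-np.cos(r)]
    return M[:3,3],d@M[:3,:3].T
def toolT(o):
    T=np.eye(4);T[:3,:3]=R.from_rotvec(o["tcp_rot"]).as_matrix();T[:3,3]=o["ee_pos"];return T
def wristplane(f,uv,T,z):
    c,d=wristray(f,uv,T);return c+d*((z-c[2])/d[:,2])[:,None]
def masks(img):
    h=cv2.cvtColor(img,cv2.COLOR_RGB2HSV);H,S,V=[h[...,i].astype(int) for i in range(3)]
    return dict(blue=(H>100)&(H<125)&(S>150)&(V>60),green=(H>60)&(H<95)&(S>80)&(V>25),yellow=(H>18)&(H<32)&(S>180)&(V>100),white=(S<45)&(V>205),black=(V<38))
E
python3 - <<'E'
from h import *;import pickle
d=pickle.load(open("f0.pkl","rb"));f=d["top"];m=masks(f["pixels"])
def comp(mask,box):
    x0,y0,x1,y1=box;k=np.zeros_like(mask);k[y0:y1,x0:x1]=mask[y0:y1,x0:x1]
    v,u=np.nonzero(k);return np.c_[u,v]
for n,b in dict(L=(175,210,242,295),Rr=(280,205,348,290)).items():
    for c,z in(("blue",.012),("green",.057),("white",.057),("black",.065)):
        p=comp(m[c],b);w=pts2plane(f,p,z)[:,:2].astype(np.float32)
        r=cv2.minAreaRect(w);print(n,c,len(p),np.round(r[0],4),np.round(r[1],4),round(r[2],1))
for z in(.096,.036):
    p=comp(m["yellow"],(390,220,445,280));w=pts2plane(f,p,z)[:,:2].astype(np.float32);r=cv2.minAreaRect(w);print("yel",z,len(p),p.min(0),p.max(0),np.round(r[0],4),np.round(r[1],4),r[2])
px=f["pixels"]
big=[cv2.resize(px[y:y+80,x:x+80],(390,390),interpolation=cv2.INTER_CUBIC) for x,y in((170,212),(275,207))]
cv2.imwrite("pics/bays.png",np.hstack(big)[:,:,::-1])
E
```

```text
L blue 1161 [0.5217 0.2701] [0.0982 0.1483] 77.4
L green 278 [0.5716 0.2557] [0.0851 0.028 ] 77.7
L white 10 [0.5462 0.2621] [0.0565 0.0024] 74.9
L black 224 [0.528  0.2621] [0.0802 0.1067] 75.8
Rr blue 1175 [0.5185 0.0104] [0.1483 0.0975] 11.0
Rr green 216 [0.57   0.0204] [0.0261 0.0794] 12.7
Rr white 18 [0.5527 0.0181] [0.0056 0.0641] 11.0
Rr black 187 [0.5217 0.0125] [0.0795 0.073 ] 11.7
yel 0.096 131 [401 232] [434 268] [ 0.4869 -0.2271] [0.0624 0.0716] 71.1994400024414
yel 0.036 131 [401 232] [434 268] [ 0.4986 -0.2365] [0.065  0.0747] 71.19942474365234
```

View pics/bays.png

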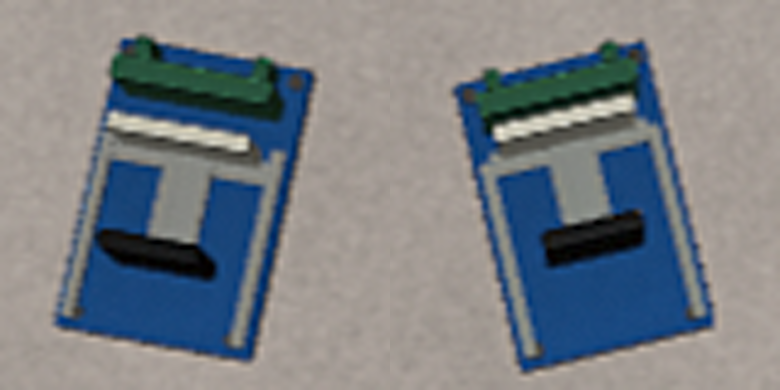

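The left crop shows a gap clearly wider (wall at rows 60–115, tile top at about 130) than the right crop, so the left bay is A. Its base centre is about (0.522,0.270), with yaw about −12.6°. I'll go above the mould and look with the wrist camera.

```bash
cat >> h.py <<'E'
def plan(o,pos,yaw):
    """turn about world z first, then offset in turned tool axes (tool vertical, tool y at yaw deg)"""
    T=toolT(o);y=np.radians(yaw);Y=np.array([np.cos(y),np.sin(y),0]);Z=np.array([0,0,-1.]);X=np.cross(Y,Z)
    G=np.c_[X,Y,Z];tv=np.degrees(R.from_matrix(T[:3,:3].T@G).as_rotvec())
    print("turn deg",np.round(tv,2),"offset cm",np.round(100*G.T@(np.array(pos)-T[:3,3]),2))
E
python3 - <<'E'
from h import *
from workcell import ctrl
plan(ctrl.get_obs(),[.42,-.23,.30],0)
E
```

```text
turn deg [-9.000e-02 -6.000e-02 -7.202e+01] offset cm [41.15 21.18 -6.97]
```

send_rows(
  turn=[
    [0,0,-7.1],
    [0,0,-7.1],
    [0,0,-7.1],
    [0,0,-7.1],
    [0,0,-7.1],
    [0,0,-7.1],
    [0,0,-7.1],
    [0,0,-7.1],
    [0,0,-7.1],
    [0,0,-7.1],
  ],
  offset=[
    [0,0,-0.7],
    [0,0,-0.7],
    [0,0,-0.7],
    [0,0,-0.7],
    [0,0,-0.7],
    [0,0,-0.7],
    [0,0,-0.7],
    [0,0,-0.7],
    [0,0,-0.7],
    [0,0,-0.7],
  ],
  grip=[8.5,8.5,8.5,8.5,8.5,8.5,8.5,8.5,8.5,8.5],
  squeeze=40,
)

```text
time: 0.93
ee_pos: [0.2082, -0.6418, 0.301]
tcp_rot: [-2.234, -2.208, -0.001]
force: [0.4, 0.2, -0.8]
grip_width: 0.0849
grip_force: 0.0
```

send_rows(
  turn=[
    [0,0,0],
    [0,0,0],
    [0,0,0],
    [0,0,0],
    [0,0,0],
    [0,0,0],
    [0,0,0],
    [0,0,0],
  ],
  offset=[
    [2.6,1.3,0],
    [2.6,1.3,0],
    [2.6,1.3,0],
    [2.6,1.3,0],
    [2.6,1.3,0],
    [2.6,1.3,0],
    [2.6,1.3,0],
    [2.6,1.3,0],
  ],
  grip=[8.5,8.5,8.5,8.5,8.5,8.5,8.5,8.5],
)

```text
time: 1.6
ee_pos: [0.3163, -0.4344, 0.3009]
tcp_rot: [-2.241, -2.201, 0.0]
force: [1.0, 0.2, 0.1]
grip_width: 0.0853
grip_force: 0.0
```

send_rows(
  turn=[
    [0,0,0],
    [0,0,0],
    [0,0,0],
    [0,0,0],
    [0,0,0],
    [0,0,0],
    [0,0,0],
    [0,0,0],
    [0,0,0],
  ],
  offset=[
    [2.6,1.3,0],
    [2.6,1.3,0],
    [2.6,1.3,0],
    [2.6,1.3,0],
    [2.6,1.3,0],
    [2.6,1.3,0],
    [2.6,1.3,0],
    [2.0,1.3,0],
    [0,0,0],
  ],
  grip=[8.5,8.5,8.5,8.5,8.5,8.5,8.5,8.5,8.5],
)

```text
time: 2.35
ee_pos: [0.4261, -0.2304, 0.3015]
tcp_rot: [-2.231, -2.211, -0.004]
force: [0.6, -1.0, -0.5]
grip_width: 0.0847
grip_force: 0.0
```

```bash
python3 - <<'E'
from h import *;import pickle
from workcell import ctrl
o=ctrl.get_obs();f=ctrl.grab_frame("wrist");pickle.dump((o,f),open("w1.pkl","wb"))
print(o["time"],o["ee_pos"],o["tcp_rot"],o["joints"],f["mount"],f["intrinsics"])
cv2.imwrite("pics/w1.png",f["pixels"][:,:,::-1])
E
```

```text
2.35 [ 0.42613192 -0.23043162  0.30150524] [-2.23124146 -2.21134222 -0.00364012] [ 0.93970133  0.13615197 -0.58267944  1.8495157   0.07855538  1.17846764
  0.32229884] [[-8.03974865e-04  9.64732176e-01  2.63232184e-01  6.64737378e-02]
 [ 9.99999607e-01  6.77514888e-04  5.71184476e-04 -5.94968106e-04]
 [ 3.72696319e-04  2.63232540e-01 -9.64732342e-01 -1.42266634e-01]
 [ 0.00000000e+00  0.00000000e+00  0.00000000e+00  1.00000000e+00]] [[371.64829954   0.         321.27464798]
 [  0.         371.64829954 241.4039455 ]
 [  0.           0.           1.        ]]
```

View pics/w1.png

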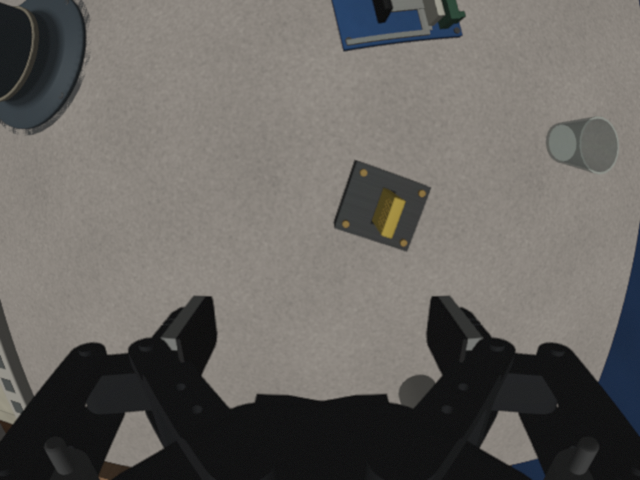

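The wrist view shows the mould, with pins at about (364,173), (422,194), (404,243) and (346,224), and the spacer's bright top face near (393,217).

```bash
cat > sp.py <<'E'
from h import *
def spacer(f,T):
    h=cv2.cvtColor(f["pixels"],cv2.COLOR_RGB2HSV)
    y=cv2.inRange(h,(18,150,60),(33,255,255))
    n,l,s,_=cv2.connectedComponentsWithStats(y)
    i=1+np.argmax(s[1:,4]);k=l==i;V=h[...,2]
    t,_=cv2.threshold(V[k].reshape(-1,1),0,255,cv2.THRESH_OTSU)
    top=k&(V>t);v,u=np.nonzero(top)
    # pixel corners: rect in world at z .096
    w=wristplane(f,np.c_[u,v],T,.096)[:,:2]
    r=cv2.minAreaRect((w*1000).astype(np.float32))
    print("thr",t,"n",k.sum(),top.sum(),"spacer top mm",np.round(r[0],1),np.round(r[1],1),round(r[2],2),"uv",u.mean(),v.mean())
    for i in range(1,n):
        if 8<s[i,4]<400 and not(l==i)[k].any():
            v,u=np.nonzero(l==i);print("pin?",s[i,4],u.mean(),v.mean(),np.round(wristplane(f,[u.mean(),v.mean()],T,.044)[0],4))
E
python3 - <<'E'
from sp import *;import pickle
o,f=pickle.load(open("w1.pkl","rb"));T=toolT(o)
spacer(f,T)
p=wristplane(f,[(364,173),(422,194),(404,243),(346,224)],T,.044);print(np.round(p,4),p.mean(0),np.linalg.norm(np.diff(p,axis=0),axis=1))
for a,b in((0,1),(3,2),(0,3),(1,2)):
    d=p[b]-p[a];print(np.degrees(np.arctan2(d[1],d[0])))
plan(o,[p[:,0].mean(),p[:,1].mean()-.06,.2],np.degrees(np.arctan2(*(p[1]-p[0])[1::-1])))
E
```

```text
thr 119.0 n 787 367 spacer top mm [ 494.6 -234.9] [38.1 10.7] 71.66 uv 392.7302452316076 217.10354223433242
[[ 0.4721 -0.1966  0.044 ]
 [ 0.5377 -0.2192  0.044 ]
 [ 0.5192 -0.2754  0.044 ]
 [ 0.4528 -0.2529  0.044 ]] [ 0.49543979 -0.2360222   0.044     ] [0.0693108  0.05917173 0.07010479]
-18.98234966761526
-18.66966378239458
-108.94705378711059
-108.1790020107955
turn deg [ 0.07 -0.11 18.47] offset cm [-3.95  8.69 10.15]
```

```bash
python3 - <<'E'
from h import *
from workcell import ctrl
plan(ctrl.get_obs(),[.495,-.2354,.16],-18.5)
E
```

```text
turn deg [ 1.000e-02 -3.000e-02  1.781e+01] offset cm [ 2.02  6.73 14.13]
```

send_rows(
  turn=[
    [0,0,6],
    [0,0,6],
    [0,0,6],
    [0,0,0],
    [0,0,0],
    [0,0,0],
    [0,0,0],
    [0,0,0],
    [0,0,0],
  ],
  offset=[
    [0,0,0],
    [0,0,0],
    [0,0,0],
    [0.5,1.7,3.5],
    [0.5,1.7,3.5],
    [0.5,1.7,3.5],
    [0.5,1.6,3.5],
    [0,0,0],
    [0,0,0],
  ],
  grip=[8.5,8.5,8.5,8.5,8.5,8.5,8.5,8.5,8.5],
)

```text
time: 3.15
ee_pos: [0.4919, -0.2391, 0.159]
tcp_rot: [-2.554, -1.82, 0.004]
force: [0.5, 0.1, 0.8]
grip_width: 0.0846
grip_force: 0.0
```

```bash
python3 - <<'E'
from sp import *;import pickle
from workcell import ctrl
o=ctrl.get_obs();f=ctrl.grab_frame("wrist");pickle.dump((o,f),open("w2.pkl","wb"))
T=toolT(o);print(o["time"],o["ee_pos"]);spacer(f,T)
plan(o,[.495,-.2354,.06],-18.5)
cv2.imwrite("pics/w2.png",f["pixels"][:,:,::-1])
E
```

```text
3.15 [ 0.49194873 -0.23912556  0.15895483]
thr 106.0 n 623 455 spacer top mm [ 495.1 -234.6] [37.4 10.8] 71.47 uv 327.72967032967034 259.56043956043953
turn deg [-0.33 -0.05 -0.56] offset cm [0.45 0.17 9.9 ]
```

View pics/w2.png

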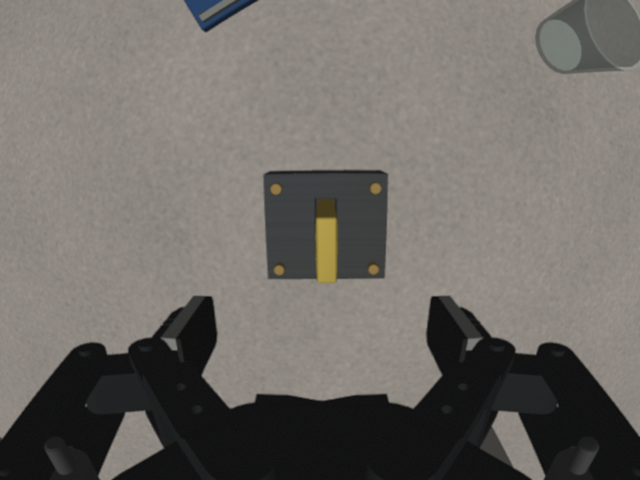

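The spacer's top face is centred at about (328,259) and squarely aligned. Both views agree to 0.5 mm. I'll descend and grip.

send_rows(
  turn=[
    [0,0,-0.5],
    [0,0,0],
    [0,0,0],
    [0,0,0],
    [0,0,0],
    [0,0,0],
  ],
  offset=[
    [0.4,0.2,0],
    [0,0,2.5],
    [0,0,2.5],
    [0,0,2.5],
    [0,0,2.4],
    [0,0,0],
  ],
  grip=[8.5,7,5,4,3.5,3],
)

```text
time: 3.7
ee_pos: [0.4945, -0.2357, 0.0608]
tcp_rot: [-2.548, -1.833, 0.004]
force: [-0.8, 0.1, -0.6]
grip_width: 0.0299
grip_force: 0.0
```

send_rows(
  turn=[
    [0,0,0],
    [0,0,0],
    [0,0,0],
    [0,0,0],
    [0,0,0],
    [0,0,0],
    [0,0,0],
    [0,0,0],
  ],
  offset=[
    [0,0,0],
    [0,0,0],
    [0,0,0],
    [0,0,0],
    [0,0,0],
    [0,0,0],
    [0,0,0],
    [0,0,0],
  ],
  grip=[2,0.5,0.5,0.5,0.5,0.5,0.5,0.5],
)

```text
time: 4.37
ee_pos: [0.4977, -0.2362, 0.0646]
tcp_rot: [2.548, 1.833, 0.001]
force: [-2.8, -0.3, 7.3]
grip_width: 0.0114
grip_force: 44.5
```

send_rows(
  turn=[
    [0,0,0],
    [0,0,0],
    [0,0,0],
    [0,0,0],
    [0,0,0],
    [0,0,0],
    [0,0,0],
    [0,0,0],
    [0,0,0],
  ],
  offset=[
    [0,0,-0.5],
    [0,0,-1],
    [0,0,-1.5],
    [0,0,-2],
    [0,0,-2.5],
    [0,0,-3],
    [0,0,-3],
    [0,0,-1.5],
    [0,0,0],
  ],
  grip=[0.5,0.5,0.5,0.5,0.5,0.5,0.5,0.5,0.5],
)

```text
time: 5.12
ee_pos: [0.4995, -0.2362, 0.2177]
tcp_rot: [2.543, 1.83, 0.007]
force: [0.4, 0.4, 0.4]
grip_width: 0.0111
grip_force: 43.4
```

```bash
python3 - <<'E'
from h import *
from workcell import ctrl
o=ctrl.get_obs();print(o)
y=np.radians(-12.6);b=np.array([.5266,.269]);X=np.array([np.cos(y),np.sin(y)])
plan(o,[*(b+X*-.06),.24],-12.6)
f=ctrl.grab_frame("wrist");cv2.imwrite("pics/w3.png",f["pixels"][:,:,::-1])
E
```

```text
{'time': 5.1167, 'joints': array([ 0.80843684,  0.3293893 , -0.55206182,  1.82577798,  0.20110172,
        1.03154195, -0.14495102]), 'qvel': array([-0.00977367,  0.04784137,  0.01733301,  0.0655704 ,  0.01653567,
       -0.03904897, -0.01567334]), 'effort': array([ 5.43256290e-01, -3.82795930e+01, -3.65206897e+00, -2.18107420e+01,
       -3.56236857e-02,  3.00916051e-01,  7.48609426e-02]), 'ee_pos': array([ 0.49954801, -0.23621039,  0.21768385]), 'tcp_rot': array([2.54260474, 1.82999832, 0.00737124]), 'force': array([0.43532905, 0.3544441 , 0.38512538]), 'wrist_torque': array([-0.02058063, -0.00030904,  0.02989726]), 'grip_force': 43.40689659118652, 'grip_width': 0.011114027197525798}
turn deg [ 0.57  0.11 -5.91] offset cm [ 49.89 -14.38  -2.23]
```

View pics/w3.png

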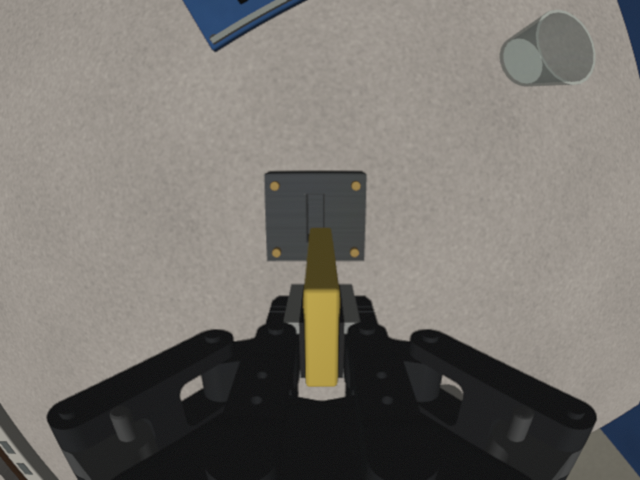

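The spacer is held and clear of the mould: its top face spans (306–338, 290–385), it sits straight between the pads, and the cavity is empty. I'll go beside bay A, where the camera sees the gap.

```bash
python3 - <<'E'
from h import *
from workcell import ctrl
o=ctrl.get_obs()
y=np.radians(-12.6);b=np.array([.5266,.269]);X=np.array([np.cos(y),np.sin(y)]);Y=np.array([-X[1],X[0]])
plan(o,[*(b+X*.02-Y*.08),.22],-12.6)
f={**ctrl.grab_frame("wrist")};T=np.eye(4)
print(np.round(wristplane(f,[(306,290),(338,290),(338,385),(306,385)],T,-.0314),4))
E
```

```text
turn deg [ 0.33  0.08 -5.92] offset cm [41.9  -6.24 -0.48]
[[ 0.0198 -0.0056 -0.0314]
 [ 0.0198  0.0047 -0.0314]
 [-0.0185  0.0054 -0.0314]
 [-0.0185 -0.0063 -0.0314]]
```

send_rows(
  turn=[
    [0,0,-3],
    [0,0,-3],
    [0,0,0],
    [0,0,0],
    [0,0,0],
    [0,0,0],
    [0,0,0],
    [0,0,0],
    [0,0,0],
    [0,0,0],
  ],
  offset=[
    [1,0,0],
    [2,0,0],
    [3,-0.5,0],
    [3.5,-0.5,0],
    [3.8,-0.6,0],
    [3.8,-0.6,0],
    [3.8,-0.6,0],
    [3.8,-0.6,0],
    [3.8,-0.6,0],
    [3.8,-0.6,0],
  ],
  grip=[0.5,0.5,0.5,0.5,0.5,0.5,0.5,0.5,0.5,0.5],
)

```text
time: 6.05
ee_pos: [0.5225, 0.0923, 0.2113]
tcp_rot: [-2.447, -1.968, 0.002]
force: [1.4, -0.6, -0.4]
grip_width: 0.0118
grip_force: 43.4
```

send_rows(
  turn=[
    [0,0,0],
    [0,0,0],
    [0,0,0],
    [0,0,0],
    [0,0,0],
    [0,0,0],
  ],
  offset=[
    [3.5,-0.6,0],
    [2.8,-0.6,0],
    [2,-0.5,0],
    [1,-0.3,0],
    [0,0,0],
    [0,0,0],
  ],
  grip=[0.5,0.5,0.5,0.5,0.5,0.5],
)

```text
time: 6.55
ee_pos: [0.5238, 0.1841, 0.2115]
tcp_rot: [-2.449, -1.968, 0.003]
force: [0.6, -0.3, -1.0]
grip_width: 0.0111
grip_force: 43.4
```

```bash
python3 - <<'E'
from h import *;import pickle
from workcell import ctrl
o=ctrl.get_obs();f=ctrl.grab_frame("wrist");pickle.dump((o,f),open("w4.pkl","wb"))
print(o["time"],o["ee_pos"],o["tcp_rot"],o["grip_force"],o["grip_width"],o["joints"]);plan(o,o["ee_pos"],-12.6)
cv2.imwrite("pics/w4.png",f["pixels"][:,:,::-1])
E
```

```text
6.55 [0.52382817 0.18406545 0.21153066] [-2.44890975 -1.96774938  0.00295906] 43.37948799133301 0.011118861796283606 [ 0.14559551  0.38058746 -0.71401295  1.8124627   0.28364801  1.05510961
 -0.89217234]
turn deg [-0.07  0.08  0.17] offset cm [0. 0. 0.]
```

View pics/w4.png

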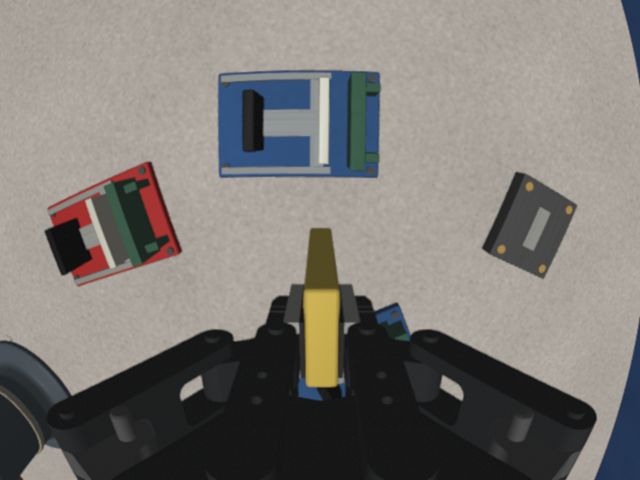

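The gap is clearly visible: the tile top spans about (319–329, 78–164), the wall is at columns 349–366, and the bay lies nearly square in the view.

```bash
cat > bay.py <<'E'
from h import *
def bay(f,T,box):
    x0,y0,x1,y1=box;h=cv2.cvtColor(f["pixels"],cv2.COLOR_RGB2HSV);H,S,V=[h[...,i].astype(int) for i in range(3)]
    def pts(m,z):
        k=np.zeros_like(m);k[y0:y1,x0:x1]=m[y0:y1,x0:x1];k=cv2.morphologyEx(k.astype(np.uint8),cv2.MORPH_OPEN,np.ones((3,3)))
        v,u=np.nonzero(k);return wristplane(f,np.c_[u,v],T,z)[:,:2],(u.min(),u.max(),v.min(),v.max())
    w,uv=pts((H>100)&(H<125)&(S>120),.012);r=cv2.minAreaRect((w*1000).astype(np.float32))
    print("base",np.round(r[0],1),np.round(r[1],1),round(r[2],2),uv)
    b=cv2.boxPoints(r)/1000;e=max((b[1]-b[0],b[2]-b[1]),key=np.linalg.norm);e*=np.sign(e[0]);yaw=np.arctan2(e[1],e[0])
    X=np.array([np.cos(yaw),np.sin(yaw)]);Y=np.array([-X[1],X[0]]);org=np.array(r[0])/1000+.005*X
    print("yaw",np.degrees(yaw),"origin",org)
    for n,m,z in(("white",(S<50)&(V>190),.057),("green",(H>55)&(H<95)&(S>60),.057)):
        w,uv=pts(m,z);q=(w-org)@np.c_[X,Y];r=cv2.minAreaRect((w*1000).astype(np.float32))
        print(n,"bayframe x",np.percentile(q[:,0],[1,50,99]).round(4),"y",np.percentile(q[:,1],[1,50,99]).round(4),uv,np.round(r[1],1),r[2])
E
python3 - <<'E'
from bay import *;import pickle
o,f=pickle.load(open("w4.pkl","rb"));bay(f,toolT(o),(205,55,395,190))
h=cv2.cvtColor(f["pixels"],cv2.COLOR_RGB2HSV);print(f["pixels"][120,312:372].tolist())
E
```

```text
base [519.7 271.3] [ 96.4 146.6] 76.79 (np.int64(219), np.int64(378), np.int64(72), np.int64(176))
yaw -13.20639 origin [0.52457327 0.27013596]
white bayframe x [0.0155 0.0186 0.0217] y [-0.0335  0.      0.0334] (np.int64(319), np.int64(327), np.int64(78), np.int64(162)) [67.6  6.3] 77.48094940185547
green bayframe x [0.038  0.0458 0.0614] y [-0.0378  0.0015  0.039 ] (np.int64(348), np.int64(379), np.int64(72), np.int64(169)) [78.8 24.4] 76.45767974853516
[[143, 147, 146], [143, 148, 147], [143, 148, 147], [143, 147, 147], [142, 146, 146], [142, 147, 146], [147, 149, 145], [179, 179, 169], [212, 212, 199], [217, 218, 206], [216, 216, 204], [215, 215, 203], [214, 214, 200], [212, 211, 197], [211, 210, 195], [205, 203, 188], [167, 166, 156], [106, 114, 129], [58, 83, 122], [47, 79, 121], [49, 80, 122], [48, 80, 121], [49, 80, 121], [49, 80, 121], [49, 79, 121], [48, 78, 120], [48, 78, 120], [48, 79, 120], [48, 78, 120], [49, 79, 121], [49, 80, 122], [50, 81, 122], [50, 82, 123], [50, 81, 123], [48, 78, 116], [38, 59, 80], [32, 46, 45], [32, 46, 37], [39, 57, 46], [53, 80, 64], [60, 92, 74], [62, 95, 76], [62, 95, 76], [60, 94, 75], [61, 93, 75], [61, 94, 76], [60, 93, 75], [61, 93, 75], [61, 93, 74], [60, 92, 74], [59, 91, 73], [59, 91, 72], [58, 89, 72], [51, 78, 84], [49, 78, 113], [49, 80, 123], [50, 80, 123], [48, 80, 122], [49, 80, 123], [50, 80, 123]]
```

```bash
python3 - <<'E'
from h import *;import pickle
o,f=pickle.load(open("w4.pkl","rb"));T=toolT(o)
g=f["pixels"].astype(int).sum(2)
h=cv2.cvtColor(f["pixels"],cv2.COLOR_RGB2HSV).astype(int)
def sub(row,a,b,th,ch):  # subpixel crossing
    s=ch[row,a:b].astype(float)
    for i in range(len(s)-1):
        if (s[i]-th)*(s[i+1]-th)<0:return a+i+(th-s[i])/(s[i+1]-s[i])
G=f["pixels"][...,0].astype(float);Gr=f["pixels"][...,1].astype(float)
L={}
for row in range(88,160,6):
    L.setdefault("tl",[]).append((sub(row,314,324,180,G),row));L.setdefault("tr",[]).append((sub(row,324,334,130,G),row))
    L.setdefault("wf",[]).append((sub(row,347,358,46,G),row))
for n,z in(("tl",.057),("tr",.057),("wf",.057)):
    L[n]=[p for p in L[n] if p[0]];w=wristplane(f,L[n],T,z)[:,:2]
    vx,vy,cx,cy=cv2.fitLine((w).astype(np.float32),cv2.DIST_HUBER,0,.001,.001).ravel()
    yaw=np.degrees(np.arctan2(vy,vx))%180-90;a=np.radians(-12.8);print(n,len(w),"normal yaw",round(yaw,2),"x along -12.8:",round(w.mean(0)@[np.cos(a),np.sin(a)],4), "uv",np.round(L[n][4],1))
a=np.radians(-12.8);print("TCP x",o["ee_pos"][:2]@[np.cos(a),np.sin(a)],"y",o["ee_pos"][:2]@[-np.sin(a),np.cos(a)])
w,_=0,0
for n,o_ in(("top",[.5266,.269]),("wr",[.52457,.27014])):print(n,np.array(o_)@np.array([[np.cos(a),-np.sin(a)],[np.sin(a),np.cos(a)]]))
E
```

```text
tl 11 normal yaw -13.25 x along -12.8: 0.4669 uv [319.1 112. ]
tr 12 normal yaw -13.07 x along -12.8: 0.4743 uv [328.6 112. ]
wf 11 normal yaw -12.9 x along -12.8: 0.4916 uv [350.5 118. ]
TCP x 0.4700312779668604 y 0.2955446484116011
top [0.4539171  0.37898262]
wr [0.45168499 0.37964454]
```

send_rows(
  turn=[
    [0,0,0.5],
    [0,0,0],
    [0,0,0],
    [0,0,0],
    [0,0,0],
    [0,0,0],
    [0,0,0],
    [0,0,0],
  ],
  offset=[
    [1.4,0.3,0],
    [2.5,0.5,0],
    [2.5,0.5,0],
    [2,0,2],
    [0,0,2.5],
    [0,0,2.5],
    [0,0,1],
    [0,0,0],
  ],
  grip=[0.5,0.5,0.5,0.5,0.5,0.5,0.5,0.5],
)

```text
time: 7.27
ee_pos: [0.5551, 0.2599, 0.1293]
tcp_rot: [-2.461, -1.952, 0.01]
force: [-0.4, -0.3, -0.1]
grip_width: 0.0112
grip_force: 43.4
```

```bash
python3 - <<'E'
from h import *;import pickle
from workcell import ctrl
o=ctrl.get_obs();f=ctrl.grab_frame("wrist");f2=ctrl.grab_frame("side");pickle.dump((o,f),open("w5.pkl","wb"))
print(o["time"],o["ee_pos"],o["tcp_rot"],o["force"]);plan(o,o["ee_pos"],-13)
a=np.radians(-12.8);print("TCP x",o["ee_pos"][:2]@[np.cos(a),np.sin(a)],"y",o["ee_pos"][:2]@[-np.sin(a),np.cos(a)])
im=np.hstack([f["pixels"][80:400,200:460],cv2.resize(f2["pixels"][240:370,200:330],(320,320),interpolation=cv2.INTER_CUBIC)])
cv2.imwrite("pics/w5.png",im[:,:,::-1])
E
```

```text
7.2667 [0.55508112 0.25987032 0.12930857] [-2.46148227 -1.95189985  0.01004427] [-0.38687053 -0.2876286  -0.09337895]
turn deg [-0.23  0.28 -0.17] offset cm [0. 0. 0.]
TCP x 0.48371312033409525 y 0.37638976477797204
```

View pics/w5.png

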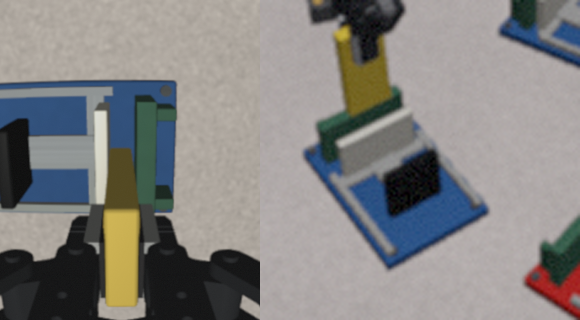

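The spacer's foot hovers over the gap. In the crop the tile edge is near column 107, the foot spans 108–132 and the wall face is at about 139, so it looks slightly biased to the tile. I'll measure the residual.

```bash
python3 - <<'E'
from h import *;import pickle
o,f=pickle.load(open("w5.pkl","rb"));T=toolT(o);P=f["pixels"]
for r in(195,205,215,225,235,245):print(r,[tuple(p) for p in P[r,296:350].tolist()][::1] if r in(205,235) else "")
a=np.radians(-13)
E
```

```text
195 
205 [(218, 219, 208), (218, 219, 209), (218, 218, 208), (218, 218, 207), (218, 218, 206), (218, 218, 205), (218, 217, 204), (218, 217, 204), (218, 217, 202), (210, 208, 192), (176, 174, 160), (125, 123, 114), (84, 84, 79), (69, 76, 86), (57, 79, 109), (50, 81, 120), (50, 80, 122), (49, 80, 121), (49, 80, 121), (49, 80, 122), (50, 80, 122), (49, 79, 121), (49, 80, 121), (50, 80, 122), (48, 79, 121), (49, 80, 122), (50, 81, 123), (51, 81, 123), (49, 80, 123), (49, 80, 123), (50, 80, 123), (50, 81, 123), (49, 80, 123), (50, 81, 123), (50, 80, 123), (50, 80, 123), (49, 80, 122), (47, 75, 113), (41, 63, 83), (32, 48, 47), (36, 54, 43), (52, 80, 64), (60, 92, 74), (62, 95, 77), (61, 94, 76), (61, 94, 76), (62, 94, 76), (62, 95, 77), (61, 94, 75), (61, 94, 76), (61, 94, 75), (62, 94, 75), (62, 95, 76), (62, 95, 76)]
215 
225 
235 [(212, 212, 199), (216, 216, 203), (215, 215, 202), (214, 214, 200), (215, 214, 199), (215, 213, 198), (214, 213, 197), (214, 213, 197), (214, 212, 197), (211, 210, 194), (187, 185, 172), (138, 137, 127), (89, 87, 76), (81, 74, 51), (85, 75, 40), (85, 74, 35), (83, 73, 34), (83, 73, 34), (84, 74, 35), (84, 74, 35), (84, 74, 36), (83, 73, 34), (84, 73, 35), (83, 73, 34), (83, 74, 35), (83, 73, 35), (84, 74, 35), (83, 73, 34), (84, 73, 35), (83, 73, 34), (83, 73, 34), (83, 73, 35), (84, 74, 36), (83, 73, 33), (81, 72, 37), (75, 73, 59), (62, 75, 91), (48, 73, 105), (39, 61, 81), (36, 51, 49), (42, 63, 51), (54, 82, 66), (61, 92, 74), (62, 94, 76), (62, 94, 76), (62, 93, 75), (61, 93, 76), (62, 94, 76), (61, 94, 75), (62, 94, 76), (61, 93, 75), (61, 93, 74), (61, 94, 75), (61, 94, 75)]
245
```

```bash
python3 - <<'E'
from h import *;import pickle
o,f=pickle.load(open("w5.pkl","rb"));T=toolT(o)
Ti=np.linalg.inv(T);L=lambda uv,z:np.round(1000*(Ti[:3,:3]@wristplane(f,[uv],T,z)[0]+Ti[:3,3]),1)
for n,uv,z in(("tile205",(306.9,205),.057),("wall205",(336.8,205),.057),("tile235",(307.1,235),.057),("wall235",(336.7,235),.057),("footL",(308.3,232),.071),("footR",(331.3,232),.071)):print(n,L(uv,z))
E
```

```text
tile205 [29.9 -9.1 72.2]
wall205 [29.9  8.4 72.1]
tile235 [11.7 -9.1 72.3]
wall235 [11.8  8.5 72.2]
footL [17.  -7.9 58.3]
footR [17.   4.9 58.2]
```

send_rows(
  turn=[
    [-0.2,0.3,-0.2],
    [0,0,0],
    [0,0,0],
    [0,0,0],
    [0,0,0],
    [0,0,0],
    [0,0,0],
    [0,0,0],
  ],
  offset=[
    [0.2,0.12,0],
    [0,0,0],
    [0,0,1],
    [0,0,1.2],
    [0,0,1.2],
    [0,0,1.2],
    [0,0,0.8],
    [0,0,0],
  ],
  grip=[0.5,0.5,0.5,0.5,0.5,0.5,0.5,0.5],
)

```text
time: 8.03
ee_pos: [0.5563, 0.2642, 0.0753]
tcp_rot: [-2.454, -1.959, -0.002]
force: [0.5, -0.7, 0.0]
grip_width: 0.0117
grip_force: 43.4
```

send_rows(
  turn=[
    [0,0,0],
    [0,0,0],
    [0,0,0],
    [0,0,0],
  ],
  offset=[
    [0,0,0.2],
    [0,0,0.1],
    [0,0,0],
    [0,0,0],
  ],
  grip=[0.5,0.5,0.5,0.5],
)

```text
time: 8.37
ee_pos: [0.5582, 0.2654, 0.0758]
tcp_rot: [-2.455, -1.959, -0.011]
force: [-0.2, -0.4, -0.6]
grip_width: 0.0114
grip_force: 43.4
```

```bash
python3 - <<'E'
from h import *;import pickle
from workcell import ctrl
o=ctrl.get_obs();f=ctrl.grab_frame("wrist");o2=ctrl.get_obs();f2=ctrl.grab_frame("side");pickle.dump((o,f,f2),open("w6.pkl","wb"))
for q in(o,o2):print(q["time"],q["ee_pos"],q["force"],q["wrist_torque"])
plan(o,o["ee_pos"],-13)
a=np.radians(-12.8);print("TCP x",o["ee_pos"][:2]@[np.cos(a),np.sin(a)],"y",o["ee_pos"][:2]@[-np.sin(a),np.cos(a)])
im=np.hstack([f["pixels"][80:400,200:460],cv2.resize(f2["pixels"][240:370,200:330],(320,320),interpolation=cv2.INTER_CUBIC)])
cv2.imwrite("pics/w6.png",im[:,:,::-1])
E
```

```text
8.3667 [0.55817531 0.2653915  0.07579839] [-0.22970197 -0.44424045 -0.60623703] [ 0.02166749  0.00515432 -0.0145071 ]
8.4167 [0.55819038 0.26536839 0.07584056] [-0.08892658 -0.04079012 -0.2767047 ] [-0.00789148  0.01204668  0.00945194]
turn deg [ 0.25 -0.33  0.18] offset cm [0. 0. 0.]
TCP x 0.48550720844697676 y 0.3824592527823716
```

View pics/w6.png

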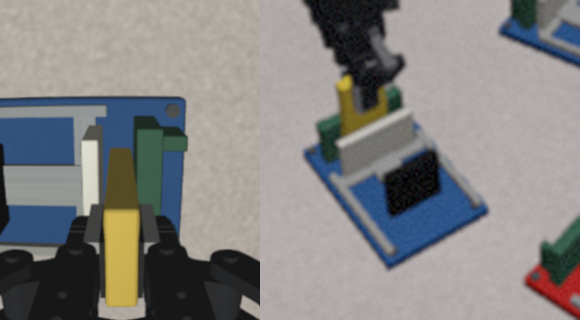

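The spacer is in the gap, free of contact, with its foot about 5 mm above the base. I'll lower it on.

send_rows(
  turn=[
    [0,0,0],
    [0,0,0],
    [0,0,0],
    [0,0,0],
  ],
  offset=[
    [-0.2,0,0.2],
    [0,0,0.2],
    [0,0,0],
    [0,0,0],
  ],
  grip=[0.5,0.5,0.5,0.5],
)

```text
time: 8.8
ee_pos: [0.5574, 0.263, 0.0711]
tcp_rot: [-2.455, -1.959, -0.009]
force: [-0.3, 0.2, -0.4]
grip_width: 0.0113
grip_force: 43.4
```

send_rows(
  turn=[
    [0,0,0],
    [0,0,0],
    [0,0,0],
    [0,0,0],
  ],
  offset=[
    [0,0,0.1],
    [0,0,0],
    [0,0,0],
    [0,0,0],
  ],
  grip=[0.5,0.5,0.5,0.5],
)

```text
time: 9.13
ee_pos: [0.5575, 0.2634, 0.0707]
tcp_rot: [-2.455, -1.959, -0.011]
force: [-1.1, -0.6, 3.6]
grip_width: 0.0116
grip_force: 43.9
```

send_rows(
  turn=[
    [0,0,0],
    [0,0,0],
    [0,0,0],
    [0,0,0],
    [0,0,0],
  ],
  offset=[
    [0,0,0],
    [0,0,0],
    [0,0,0],
    [0,0,0],
    [0,0,0],
  ],
  grip=[1.6,2.2,3,4,4],
)

```text
time: 9.55
ee_pos: [0.5574, 0.2632, 0.0701]
tcp_rot: [-2.455, -1.959, -0.01]
force: [-0.0, -0.4, 0.0]
grip_width: 0.0401
grip_force: 0.0
```

```bash
python3 - <<'E'
from h import *;import pickle
from workcell import ctrl
o=ctrl.get_obs();f=ctrl.grab_frame("wrist");f2=ctrl.grab_frame("side");pickle.dump((o,f,f2),open("w7.pkl","wb"))
print(o["time"],o["ee_pos"],o["force"],o["grip_width"],o["grip_force"])
im=np.hstack([f["pixels"][80:400,200:460],cv2.resize(f2["pixels"][240:370,200:330],(320,320),interpolation=cv2.INTER_CUBIC)])
cv2.imwrite("pics/w7.png",im[:,:,::-1])
E
```

```text
9.55 [0.55737874 0.26316705 0.07008997] [-0.0362562  -0.37971174  0.00221737] 0.040106244385472896 0.0
```

View pics/w7.png

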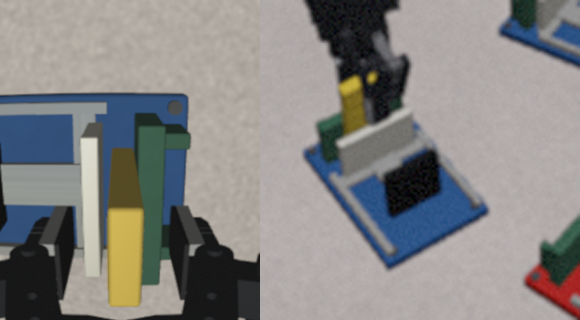

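The spacer stands upright in the gap, free of both fingers: in the left crop it is at columns 108–142, between the tile (83–102) and the wall (138–165). I'll rise, go behind the plate and shut the fingers.

send_rows(
  turn=[
    [0,0,0],
    [0,0,0],
    [0,0,0],
    [0,0,0],
    [0,0,0],
    [0,0,0],
  ],
  offset=[
    [0,0,-0.5],
    [0,0,-1.5],
    [0,0,-2.5],
    [0,0,-2.5],
    [0,0,-2],
    [0,0,0],
  ],
  grip=[4,4,4,4,4,4],
)

```text
time: 10.15
ee_pos: [0.5592, 0.2648, 0.1654]
tcp_rot: [2.455, 1.959, 0.023]
force: [1.9, 0.9, -0.2]
grip_width: 0.0399
grip_force: 0.0
```

send_rows(
  turn=[
    [0,0,0],
    [0,0,0],
    [0,0,0],
    [0,0,0],
    [0,0,0],
    [0,0,0],
    [0,0,0],
  ],
  offset=[
    [0,-1.3,0],
    [0,-2.5,0],
    [0,-2.5,0],
    [0,-2.5,0],
    [0,-2.5,0],
    [0,0,0],
    [0,0,0],
  ],
  grip=[4,3,2,1,0,0,0],
)

```text
time: 10.73
ee_pos: [0.4443, 0.2879, 0.1591]
tcp_rot: [-2.452, -1.964, -0.006]
force: [0.6, -0.6, 0.2]
grip_width: -0.0001
grip_force: 0.0
```

```bash
python3 - <<'E'
from h import *;import pickle
from workcell import ctrl
o=ctrl.get_obs();f=ctrl.grab_frame("wrist");pickle.dump((o,f),open("w8.pkl","wb"))
print(o["time"],o["ee_pos"],o["force"],o["grip_width"])
a=np.radians(-13);B=np.array([.52457,.27014]);C=np.array([[np.cos(a),-np.sin(a)],[np.sin(a),np.cos(a)]])
print("TCP in bay",(o["ee_pos"][:2]-B)@C);plan(o,[*(B+C@np.array([-.078,0])),.035],-13)
P=f["pixels"];T=toolT(o);h=cv2.cvtColor(P,cv2.COLOR_RGB2HSV)
y=cv2.inRange(h,(18,150,60),(33,255,255));n,l,s,c=cv2.connectedComponentsWithStats(y)
i=1+np.argmax(s[1:,4]);k=l==i;V=h[...,2];t,_=cv2.threshold(V[k].reshape(-1,1),0,255,cv2.THRESH_OTSU)
v,u=np.nonzero(k&(V>t));w=(wristplane(f,np.c_[u,v],T,.102)[:,:2]-B)@C
r=cv2.minAreaRect((w*1000).astype(np.float32));print("spacer top in bay mm",r,s[i])
E
```

```text
10.7333 [0.4443379  0.28791617 0.15912131] [ 0.6237639  -0.62264544  0.24513117] -6.638884357050849e-05
TCP in bay [-0.08217452 -0.00072773]
turn deg [ 0.14 -0.18  0.37] offset cm [ 0.07  0.42 12.41]
spacer top in bay mm ((32.61486053466797, 1.5317420959472656), (37.82224655151367, 10.551630020141602), 89.84113311767578) [ 467  207   53   80 2310]
```

The spacer stands at bay x 32.6 mm, y 1.5 mm, square. I'll descend behind the push plate.

send_rows(
  turn=[
    [0,0,0.3],
    [0,0,0],
    [0,0,0],
    [0,0,0],
    [0,0,0],
    [0,0,0],
    [0,0,0],
    [0,0,0],
  ],
  offset=[
    [0,0,1.5],
    [0,0,2.5],
    [0,0,2.5],
    [0,0,2.5],
    [0,0,2],
    [0,0,1.2],
    [0,0,0],
    [0,0,0],
  ],
  grip=[0,0,0,0,0,0,0,0],
)

```text
time: 11.45
ee_pos: [0.4477, 0.2883, 0.0375]
tcp_rot: [-2.461, -1.952, -0.008]
force: [0.1, -0.7, 0.1]
grip_width: 0.0002
grip_force: 0.0
```

send_rows(
  turn=[
    [0,0,0],
    [0,0,0],
    [0,0,0],
    [0,0,0],
    [0,0,0],
    [0,0,0],
  ],
  offset=[
    [0,0.4,0],
    [0,0.4,0],
    [0,0.4,0],
    [0,0.3,0],
    [0,0,0],
    [0,0,0],
  ],
  grip=[0,0,0,0,0,0],
)

```text
time: 11.95
ee_pos: [0.4625, 0.2849, 0.0382]
tcp_rot: [-2.461, -1.952, -0.011]
force: [-0.3, -0.1, -1.3]
grip_width: 0.0
grip_force: 0.0
```

send_rows(
  turn=[
    [0,0,0],
    [0,0,0],
    [0,0,0],
    [0,0,0],
  ],
  offset=[
    [0,0.2,0],
    [0,0.2,0],
    [0,0,0],
    [0,0,0],
  ],
  grip=[0,0,0,0],
)

```text
time: 12.28
ee_pos: [0.466, 0.2841, 0.0379]
tcp_rot: [-2.46, -1.953, -0.01]
force: [0.9, -0.2, 0.2]
grip_width: -0.0002
grip_force: 0.0
```

send_rows(
  turn=[
    [0,0,0],
    [0,0,0],
    [0,0,0],
    [0,0,0],
  ],
  offset=[
    [0,0.2,0],
    [0,0.2,0],
    [0,0,0],
    [0,0,0],
  ],
  grip=[0,0,0,0],
)

```text
time: 12.62
ee_pos: [0.4698, 0.2833, 0.0379]
tcp_rot: [-2.46, -1.953, -0.01]
force: [-0.2, 0.4, 0.6]
grip_width: 0.0002
grip_force: 0.2
```

send_rows(
  turn=[
    [0,0,0],
    [0,0,0],
    [0,0,0],
    [0,0,0],
  ],
  offset=[
    [0,0.2,0],
    [0,0.2,0],
    [0,0,0],
    [0,0,0],
  ],
  grip=[0,0,0,0],
)

```text
time: 12.95
ee_pos: [0.4729, 0.2825, 0.0379]
tcp_rot: [-2.459, -1.953, -0.008]
force: [-3.7, 1.5, 2.0]
grip_width: 0.0001
grip_force: 2.1
```

send_rows(
  turn=[
    [0,0,0],
    [0,0,0],
    [0,0,0],
    [0,0,0],
  ],
  offset=[
    [0,0.2,0],
    [0,0.1,0],
    [0,0,0],
    [0,0,0],
  ],
  grip=[0,0,0,0],
)

```text
time: 13.28
ee_pos: [0.4729, 0.2825, 0.0379]
tcp_rot: [-2.456, -1.954, -0.003]
force: [-10.5, 1.9, 6.1]
grip_width: 0.0003
grip_force: 5.4
```

send_rows(
  turn=[
    [0,0,0],
    [0,0,0],
    [0,0,0],
    [0,0,0],
  ],
  offset=[
    [0,0.2,0],
    [0,0,0],
    [0,0,0],
    [0,0,0],
  ],
  grip=[0,0,0,0],
)

```text
time: 13.62
ee_pos: [0.473, 0.2824, 0.0379]
tcp_rot: [-2.454, -1.954, 0.001]
force: [-14.2, 1.6, 7.8]
grip_width: -0.0003
grip_force: 7.5
```

```bash
python3 - <<'E'
from h import *;import pickle
from workcell import ctrl
o=ctrl.get_obs();f=ctrl.grab_frame("wrist");t=ctrl.grab_frame("top");pickle.dump((o,f,t),open("w9.pkl","wb"))
print(o["time"],o["ee_pos"],o["force"],o["joints"])
P=f["pixels"];T=toolT(o);h=cv2.cvtColor(P,cv2.COLOR_RGB2HSV)
a=np.radians(-13);B=np.array([.52457,.27014]);C=np.array([[np.cos(a),-np.sin(a)],[np.sin(a),np.cos(a)]])
print("TCP bay",(o["ee_pos"][:2]-B)@C)
for n,m,z in(("yel",cv2.inRange(h,(18,150,60),(33,255,255)),.102),("white",cv2.inRange(h,(0,0,190),(180,50,255)),.057),("green",cv2.inRange(h,(55,60,25),(95,255,255)),.057)):
    m=m.copy();m[:40]=0
    nn,l,s,c=cv2.connectedComponentsWithStats(m)
    for i in np.argsort(-s[1:,4])[:3]+1:
        k=l==i
        if n=="yel":
            V=h[...,2];th,_=cv2.threshold(V[k].reshape(-1,1),0,255,cv2.THRESH_OTSU);k=k&(V>th)
        v,u=np.nonzero(k)
        if len(u)<60:continue
        w=(wristplane(f,np.c_[u,v],T,z)[:,:2]-B)@C
        r=cv2.minAreaRect((w*1000).astype(np.float32));print(n,len(u),np.round(r[0],1),np.round(r[1],1),round(r[2],1),s[i])
E
```

```text
13.6167 [0.47295139 0.2824348  0.03787417] [-14.23683681   1.64642804   7.78028647] [-0.14788001  0.59848807 -0.61256413  1.96468731  0.49857682  0.73263193
 -1.28482813]
TCP bay [-0.05306136  0.00036803]
yel 1818 [24.2  3.3] [35.8 27.6] 89.9 [ 512  271  106  140 5008]
white 1686 [23.5  5.7] [ 6.5 57.5] 0.1 [ 495  238   36  129 1686]
white 357 [-80.5  19.1] [ 7.1 16.4] 70.7 [224 268  44  25 357]
white 341 [-76.4  28. ] [15.4  6.2] 89.4 [248 234  19  43 341]
green 2890 [34.9 35. ] [21.9 44.2] 64.1 [ 509  206   71   77 2890]
green 952 [-153.3  -28.6] [54.  10.3] 27.3 [ 79 353  71  39 952]
green 102 [ 31.6 -25.7] [ 3.7 12.9] 44.3 [508 360  15  16 102]
```

send_rows(
  turn=[
    [0,0,0],
    [0,0,0],
    [0,0,0],
    [0,0,0],
    [0,0,0],
    [0,0,0],
  ],
  offset=[
    [0,0.1,0],
    [0,0,0],
    [0,0,0],
    [0,0,0],
    [0,0,0],
    [0,0,0],
  ],
  grip=[0,0,0,0,0,0],
)

```text
time: 14.22
ee_pos: [0.473, 0.2825, 0.0379]
tcp_rot: [-2.453, -1.954, 0.003]
force: [-17.4, -0.1, 10.2]
grip_width: -0.0002
grip_force: 8.6
```

```bash
python3 - <<'E'
from workcell import ctrl
o=ctrl.get_obs();print(o["time"],o["ee_pos"],o["force"])
print(ctrl.close_job())
E
```

```text
14.2167 [0.47296361 0.28245106 0.0378821 ] [-17.41502888  -0.09475575  10.17343501]
the job is handed in; nothing more can be done
None
```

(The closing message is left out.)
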